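Wind the sample jack up to the transfer ledge

TASK

Take the loose crank off its parking post, fit it all the way down onto the square drive shaft of the scissor jack, and wind it clockwise until the jack's platform is level with the fixed ledge beside it. Turn and press gently, never forcing the crank against the jack, leave the crank seated on the shaft, and leave the other things on the bench and the parking post alone.

Things in the scene. Friction and masses are not known exactly. Their poses are not given: they have to be found in the camera images.
- crank: Loose dark steel crank, 0.3 kg, kept upright, socket down. Origin: centre of the hub's underside; z up, x along the arm towards the handle. Hub: 36 mm square block 32 mm high with a square socket from below, 19 mm wide, 29 mm deep, sides along x and y, mouth slightly chamfered. Above it the arm, 26 mm wide, z 32 to 40 mm, from x -18 to +82 mm. Mass centre near x = 9, z = 29 mm
- crank_boss (a point): Centre of the solid steel boss on top of the crank's hub, on the hub's axis, 55 mm above its underside; 24 mm square with faces along the crank's x and y, from 40 to 70 mm above the underside: the place to hold the crank for carrying and fitting (grip across its y, clear of the handle)
- crank_handle (a point): Point on the axis of the crank's upright round black handle, 70 mm from the hub's axis, 91 mm above the hub's underside: the place to hold it (18 mm diameter, from 43 to 110 mm above the underside), with the fingers clear above the boss. It is a sleeve that spins freely on its pin, so it can be led round a circle without turning the hand
- park: Fixed grey parking block, 75 x 75 x 20 mm, with a 13 mm round post 18 mm high in the middle of its top. The crank's hub sits over this post at the start, its underside on the block's top. Origin under the centre of the block, on the bench
- jack: Fixed scissor jack. Origin on the bench under the axis of its upright drive shaft, z up, x towards the platform. The shaft stands on an aluminium gear housing 64 x 70 mm, 62 mm high. Platform 150 x 130 mm, centred at x = 170 mm, carrying a black sample cell; its near edge is 95 mm from the shaft axis. Nothing of platform, cell or ledge comes above 190 mm over the bench
- shaft_axis (a point): Point on the drive shaft's vertical axis, fixed to the jack, at the top of the round collar 70 mm above the bench on which the fully seated crank's underside rests. Above it the steel shaft is 16 mm square for 20 mm, then a conical nose 7 mm high (16 to 9 mm across). Shaft friction about 0.12 N m; it stays where it is left. Clockwise from above raises the platform
- shaft_tip (a point): Tip of the shaft's nose, 27 mm above the collar. Fixed to the jack, so it does not turn with the shaft: how the square stands differs every time and is not measured. Find it by feel (rest the crank lightly on the shaft, turn it a little at a time until it drops; repeats every 90 degrees, fits within about 10 degrees either way, fully down 20 mm below first resting on the square) or from a picture
- platform_top (a point): Middle of the upper face of the jack's lifting platform; it rises straight up, 24 mm per turn of the shaft. At the start it is 0.9 to 1.95 turns below the ledge's height; its travel goes at least 10 mm beyond that height
- ledge_top (a point): Middle of the upper face of the fixed aluminium transfer ledge (110 x 130 mm, 10 mm thick, on a post, 12 mm rim along its outer edge), 146 mm from the platform's middle on the jack's +y side. The platform's upper face must come level with this one. Its height over the bench differs every time (90 to 108 mm)
- carton: Bystander: cardboard carton 110 x 75 x 55 mm, origin under its centre
- bottle: Bystander: amber bottle 64 mm across and 130 mm high, origin under its centre
- beaker: Bystander: white cup 66 mm across and 80 mm high, origin under its centre
Things that resemble listed ones, but are neither listed nor needed, are in the scene too. What is shaped like the crank but green is not meant.

How it is judged:
By the outcome, as a careful person would: the job done as asked, in the order asked, and still so for the second after the job is handed in, with the robot touching nothing.
It also fails if it takes over 72 s, if anything falls off the work surface, if the arm or the gripper's body presses on something with over 40 N, if the wrist force passes 120 N, or if a joint passes its speed limit or range.

ROBOT

A 7-joint arm with a two-finger parallel gripper is mounted at the origin on the work surface. World frame = base frame: x ahead of the robot, y to its left, z up, the work surface at z = 0. Lengths are in mm, angles in rad, forces in N, time in s.
With the tool pointing down it reaches from about 400 to 900 mm from the base axis. Payload 5.6 kg.
Tool frame: the origin (TCP) lies midway between the tips of the shut fingers; the grasp point (between the pads) lies 19 mm behind it; x points along the fingers, y is the direction in which the jaws open and shut, and the axes are right-handed (so a half turn about x gives the same grasp; the last joint's range is limited). The gripper opens to 92 mm and grips with 3 to 60 N. Pads are 20 mm wide; open, the fingers measure 128 mm over their backs; the gripper's body (75 mm by 189 mm) begins 69 mm behind the grasp point.
Start: joints at [1.1, 0.468, -0.012, 1.603, 0.006, 1.071, -0.056], TCP at [269.627, -591.448, 214.592] pointing down, gripper open.
Joint ranges: [-2.53, 2.53], [-0.31, 2.02], [-1.57, 1.55], [0.28, 2.44], [-1.29, 4.43], [0.15, 1.84], [-2.92, 2.92]. Speed limits (rad/s): [2.57, 2.57, 3.14, 3.14, 3.14, 3.14, 3.14].

INTERFACE

Orientations are given as a rotation vector (axis times angle).
In Python, from cell import robot, grip, kin, viewer gives the robot as it stands. Calls block until the motion is done:
- robot.movep(position, orientation): joint-space move of the TCP to a pose.
- robot.servo_line(position, feed=150, rotation=None): straight line of the TCP; rotation=None keeps the orientation; feed is the mean speed in mm/s.
- robot.goto_joints(angles): joint-space move.
- grip(opening, newtons=None): opening from 0.0 (shut) to 1.0 (fully open); newtons is the grip in N (None keeps the last); returns when the fingers have stopped.
- robot.hold(seconds).
- kin.ik(position, orientation): joint angles nearest the present ones, or None.
- robot.observe(): the state.
- viewer.read_camera(name): name is "side" or "top" or "wrist"; returns the picture (480x640x3 uint8, red, green, blue); there is no depth.
- viewer.camera_info(name): a dict with "camera_matrix" (3x3 intrinsics, pixels), "R" (3x3) and "t" (3): a world point X has camera coordinates R X + t. Camera axes: x right, y down, z forward; pixel columns grow to the right and rows downward; lengths in mm; the calibration is good to about 2 mm. A picture is of the moment at which its call begins: read the wrist's pose just before it. camera_info takes no time and is no camera call; for the wrist camera it gives the pose at the moment of the call.
A pose or a line that the arm cannot do raises robot.IKError and nothing moves.
- robot.job_done(): hands the job in, once; it reports no verdict.
Trained networks look in the newest picture that a camera, given by its name, has taken for a name from the list of things; names that differ only in an ending like _2 or _b are one class to them, and where a whole thing is asked for, a point or a joint stands for the part that bears it (a point fixed in the world has none). Each returns a list of dicts, best first, with "confidence" (0 to 1); they miss things now and then, are a little off and sometimes report something else, mostly with a low value. They report only what shows in the picture. A call takes as long as a camera call. They do not tell look-alikes from the thing itself.
- viewer.silhouettes(name, camera): "mask" (480x640 bool, what is visible of it).
- viewer.pinpoint(name, camera): "at" ([x, y, z] in mm, in the coordinates of the camera as it stood for that picture, good to about 4 mm: a listed point, or the origin of a listed thing).
The state is a dict: "t": time; "joints": joint angles; "joint_velocities": joint speeds; "joint_torque": joint torques, N m; "tcp_pos": TCP position; "tcp_rot": TCP orientation; "contact_force": force on the tool from outside, world axes, zero at the start; "wrist_torque": the same for the moment, N m; "grip_width": opening from 0.0 (shut) to 1.0 (fully open).
Only numpy, scipy, OpenCV 4.12 (cv2) and the standard library are available. Lean on these libraries where they do the work, as an engineer would, in place of code of your own. Each camera call takes 0.05 s, during which the arm holds its last target.

## Working session

There is one attempt and no reset: what is moved stays moved. The work goes in short steps, each a Python script; the robot and the scene stay as the last script left them, time stands still between calls to the robot, and variables do not carry over. Pictures are saved under pics/ and viewed, and the job is handed in when it is done.

```bash
ls; mkdir -p pics
cat > h.py <<'E'
import numpy as np, cv2
from cell import robot, grip, kin, viewer
from scipy.spatial.transform import Rotation as Rn
def snap(cam,fn=None):
    info=viewer.camera_info(cam); im=viewer.read_camera(cam)
    if fn: cv2.imwrite('pics/'+fn,im[:,:,::-1])
    return im,info
def toworld(p,info):
    return np.array(info['R']).T@(np.array(p)-np.array(info['t']))
def proj(X,info):
    c=np.array(info['R'])@np.array(X)+np.array(info['t']); u=np.array(info['camera_matrix'])@c; return u[:2]/u[2]
E
python3 - <<'E'
from h import *
o=robot.observe(); print(o['t'],o['tcp_pos'],o['tcp_rot'],o['contact_force'],o['grip_width'])
for c in ['side','top','wrist']:
    im,i=snap(c,c+'0.png')
    print(c,np.round(np.array(i['R']),3).tolist(),np.round(i['t'],1),np.round(i['camera_matrix'],1).tolist())
    if c!='wrist':
        for n in ['crank','crank_boss','crank_handle','park','jack','shaft_axis','shaft_tip','platform_top','ledge_top','carton','bottle','beaker']:
            for d in viewer.pinpoint(n,c): print(c,n,round(d['confidence'],2),np.round(toworld(d['at'],i),1),np.round(proj(toworld(d['at'],i),i)))
print(robot.observe()['t'])
E
```

```text
pics
0.0 [ 269.37093291 -590.92760828  213.65737764] [ 1.98520956  0.43301292 -1.98627262] [ 1.34162052 -0.364432    0.06135227] 0.9969710058492356
side [[-0.986, -0.166, 0.013], [-0.128, 0.704, -0.699], [0.106, -0.691, -0.715]] [ 501.8  122.9 1404.4] [[557.8, 0.0, 320.5], [0.0, 557.8, 237.1], [0.0, 0.0, 1.0]]
side crank 0.88 [336.2 -64.2  -4.5] [388. 251.]
side crank 0.84 [ 427.1 -239.1   20. ] [363. 197.]
side crank 0.69 [ 425.  -241.2   74.8] [365. 182.]
side crank_boss 0.76 [341.8 -59.6  57.4] [388. 236.]
side crank_boss 0.65 [ 424.6 -237.9   75. ] [365. 183.]
side crank_handle 0.93 [ 371.9 -125.9   92.6] [380. 207.]
side crank_handle 0.84 [ 491.6 -265.7  109.6] [343. 164.]
side park 0.84 [ 425.8 -235.3    1.3] [362. 203.]
side jack 0.92 [518.3 -35.2  -5.5] [319. 250.]
side shaft_axis 0.83 [515.2 -36.9  71.4] [321. 230.]
side shaft_tip 0.73 [512.3 -34.3  99. ] [322. 223.]
side platform_top 0.62 [684.  -14.8  56.5] [255. 231.]
side platform_top 0.45 [ 6.750e+02  4.235e+02 -1.000e-01] [210. 395.]
side platform_top 0.27 [ 427.2 -237.6   20.1] [362. 198.]
side ledge_top 0.84 [666.  1
[... 912 characters left out ...]
11.3 -31.3  -1.7] [331. 234.]
top jack 0.57 [517.9 -34.7   1.1] [332. 231.]
top shaft_axis 0.87 [511.2 -32.6  69.4] [332. 229.]
top shaft_axis 0.49 [513.6 -30.5 100.9] [332. 226.]
top shaft_tip 0.82 [514.1 -36.2 101.1] [334. 226.]
top shaft_tip 0.27 [667.3 129.4 111.1] [272. 166.]
top platform_top 0.7 [682.2 -13.6  62.3] [326. 167.]
top ledge_top 0.63 [665.1 130.7 112.2] [271. 167.]
top bottle 0.97 [ 628.5 -410.     1.8] [466. 195.]
top bottle 0.65 [512.4 -34.5  -2.4] [332. 233.]
top beaker 0.91 [669.8 431.9  -0.8] [166. 174.]
wrist [[0.416, -0.91, 0.001], [-0.882, -0.403, 0.245], [-0.222, -0.103, -0.97]] [-650.8  -28.2  389.3] [[431.6, 0.0, 320.3], [0.0, 431.6, 236.1], [0.0, 0.0, 1.0]]
1.35
```

View pics/top0.png

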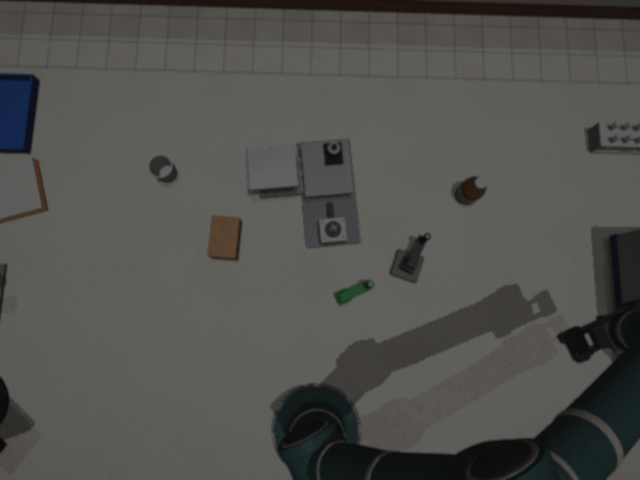

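View pics/side0.png

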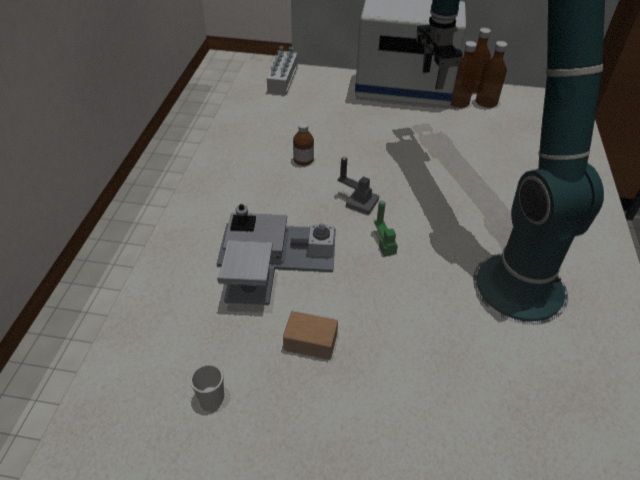

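Run:
```python
import cv2
a=cv2.imread('pics/top0.png')[205:325,310:450]
b=cv2.imread('pics/side0.png')[140:280,300:420]
import numpy as np
a=cv2.resize(a,(560,480),interpolation=cv2.INTER_CUBIC)
cv2.imwrite('pics/ctop.png',a)
cv2.imwrite('pics/cside.png',cv2.resize(b,None,fx=4,fy=4,interpolation=cv2.INTER_CUBIC))
```

```text
(no output)
```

View pics/ctop.png

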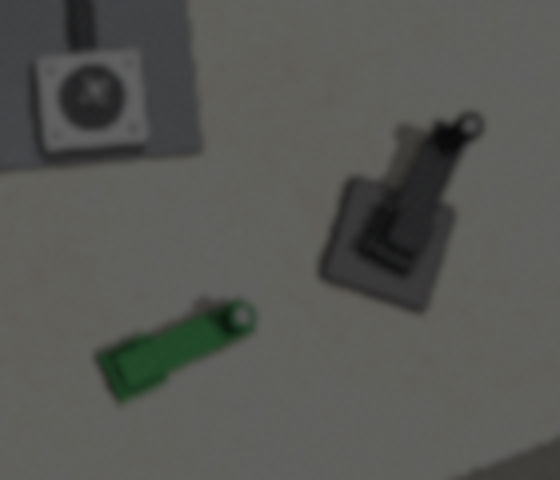

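View pics/cside.png

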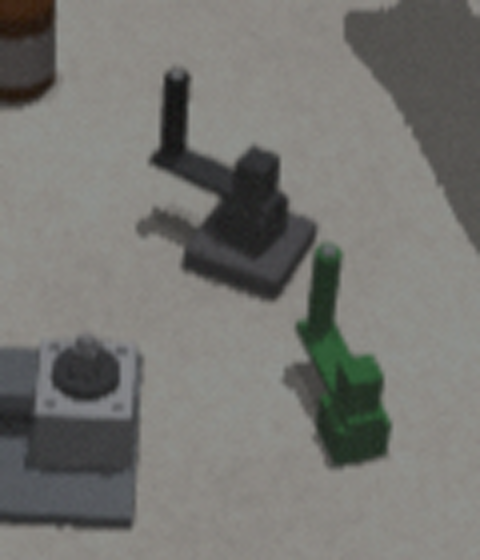

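Two crank-shaped things show up. The dark one is at top (409,265) / side (363,197) and sits on the grey block. The green one is at top (343,296) / side (388,250). The dark one on the parking block fits the description, and the crops confirm it. Next I'll take close wrist views.

Run:
```python
from h import *
o=robot.observe(); i=viewer.camera_info('wrist')
R=np.array(i['R']); C=-R.T@np.array(i['t']); T=Rn.from_rotvec(o['tcp_rot']).as_matrix()
print('tool axes',np.round(T,3).tolist()); print('C',C,'in tool',T.T@(C-np.array(o['tcp_pos'])),'\naxes in tool',np.round(T.T@R.T,3).tolist())
import math
for yaw in range(-180,180,15):   # direction of tool y
    y=np.array([math.cos(math.radians(yaw)),math.sin(math.radians(yaw)),0]);x=np.array([0,0,-1.]);z=np.cross(x,y)
    rv=Rn.from_matrix(np.c_[x,y,z]).as_rotvec()
    out=[]
    for p in ([425,-238,62+20],[513,-34,130],[513,36,145],[513,-104,145]):
        q=kin.ik(p,rv); out.append(None if q is None else round(q[6],2))
    print(yaw,out)
```

```text
tool axes [[0.0, 0.415, -0.91], [-0.0, -0.91, -0.415], [-1.0, 0.0, -0.0]]
C [ 331.99200993 -563.26581299  385.20853887] in tool [-170.61373359    0.23369887  -68.37397845] 
axes in tool [[-0.001, -0.245, 0.97], [1.0, 0.0, 0.001], [-0.001, 0.97, 0.245]]
-180 [np.float64(-2.56), np.float64(-2.31), np.float64(2.28), np.float64(-2.21)]
-165 [np.float64(-2.33), np.float64(-2.89), np.float64(-2.22), np.float64(-2.73)]
-150 [np.float64(-2.1), np.float64(-2.65), np.float64(-2.84), np.float64(-2.49)]
-135 [np.float64(-1.87), np.float64(-2.42), np.float64(-2.59), np.float64(-2.25)]
-120 [np.float64(-1.64), np.float64(-2.18), np.float64(-2.36), np.float64(-2.01)]
-105 [np.float64(-1.41), np.float64(-1.94), np.float64(-2.12), np.float64(-1.76)]
-90 [np.float64(-1.18), np.float64(-1.7), np.float64(-1.88), np.float64(-1.53)]
-75 [np.float64(-0.94), np.float64(-1.46), np.float64(-1.64), np.float64(-1.3)]
-60 [np.float64(-0.71), np.float64(-1.23), np.float64(-1.39), np.float64(-1.06)]
-45 [np.float64(-0.48), np.float64(-0.99), np.float64(-1.14), np.float64(-0.81)]
-30 [np.float64(-0.25), np.float64(
[... 341 characters left out ...]
loat64(0.39)]
45 [np.float64(0.94), np.float64(0.46), np.float64(0.33), np.float64(0.64)]
60 [np.float64(1.18), np.float64(0.72), np.float64(0.58), np.float64(0.9)]
75 [np.float64(1.41), np.float64(0.98), np.float64(0.83), np.float64(1.15)]
90 [np.float64(1.63), np.float64(1.21), np.float64(1.06), np.float64(1.38)]
105 [np.float64(1.86), np.float64(1.44), np.float64(1.27), np.float64(1.62)]
120 [np.float64(1.67), np.float64(1.34), np.float64(1.24), np.float64(1.5)]
135 [np.float64(1.93), np.float64(1.6), np.float64(1.5), np.float64(1.77)]
150 [np.float64(-2.26), np.float64(1.86), np.float64(1.76), np.float64(2.03)]
165 [np.float64(-2.79), np.float64(2.12), np.float64(2.02), np.float64(2.29)]
```

```bash
cat >> h.py <<'E'
import math
def rot(yawdeg):
    a=math.radians(yawdeg); y=np.array([math.cos(a),math.sin(a),0]);x=np.array([0,0,-1.]);z=np.cross(x,y)
    return Rn.from_matrix(np.c_[x,y,z])
CO=np.array([-170.6,0.2,-68.4]); CA=np.array([0.97,0,0.245])
def lookpose(P,depth,yaw):
    r=rot(yaw); C=np.array(P)-depth*r.apply(CA); return C-r.apply(CO), r.as_rotvec()
SH=np.array([513.,-34.5]); JY=math.radians(6.8)
def jk(x,y,z): return np.array([SH[0]+x*math.cos(JY)-y*math.sin(JY),SH[1]+x*math.sin(JY)+y*math.cos(JY),z])
def ray(uv,info):
    K=np.array(info['camera_matrix']);R=np.array(info['R']);d=R.T@np.linalg.solve(K,[uv[0],uv[1],1]);return -R.T@np.array(info['t']),d/np.linalg.norm(d)
def atz(uv,info,z):
    C,d=ray(uv,info); return C+d*(z-C[2])/d[2]
def st():
    o=robot.observe(); print('t %.2f'%o['t'],'tcp',np.round(o['tcp_pos'],1),'F',np.round(o['contact_force'],1),'M',np.round(o['wrist_torque'],2),'g %.3f'%o['grip_width']); return o
E
python3 - <<'E'
from h import *
import pickle
for k,yo in enumerate([-10,110]):
    p,rv=lookpose(jk(110,yo,100),320,97); print(p)
    robot.movep(p,rv); robot.hold(0.2); st()
    im,i=snap('wrist',f'B{k}.png'); pickle.dump(i,open(f'B{k}.pkl','wb'))
    for n in ['shaft_axis','shaft_tip','platform_top','ledge_top']:
        for d in viewer.pinpoint(n,'wrist'): print(n,round(d['confidence'],2),np.round(toworld(d['at'],i),1))
st()
E
```

```text
[613.50915793 -32.82242123 239.8       ]
t 3.89 tcp [613.5 -33.5 239.7] F [-0.5  0.1 -0.2] M [ 0.13 -0.11  0.02] g 0.997
shaft_axis 0.74 [511.4 -30.4  69.9]
shaft_tip 0.89 [509.5 -38.6  94.2]
platform_top 0.59 [681.6 -14.5  66.4]
ledge_top 0.94 [664.5 129.1 105.2]
[599.30068173  86.33343974 239.8       ]
t 4.89 tcp [599.7  84.5 239.6] F [-0.9  0.4  0.1] M [ 0.05 -0.09 -0.04] g 1.007
shaft_axis 0.91 [512.8 -31.4  73.3]
shaft_tip 0.76 [511.7 -33.7  96.2]
ledge_top 0.91 [666. 132. 106.]
t 5.14 tcp [599.4  85.7 239.7] F [-0.1  0.1 -0.1] M [ 0.08 -0.12 -0.04] g 1.002
```

View pics/B0.png

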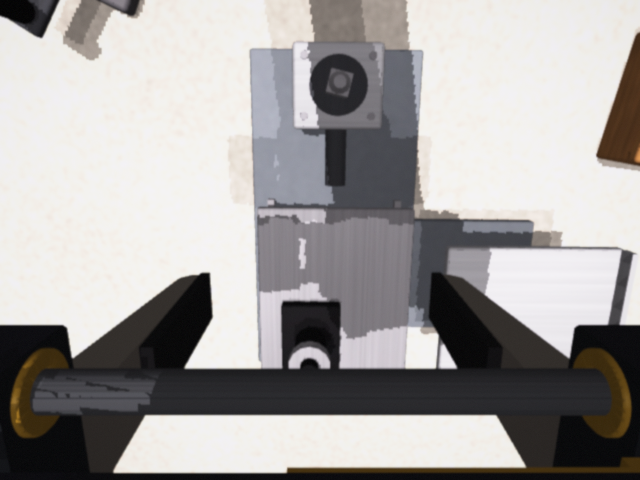

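View pics/B1.png

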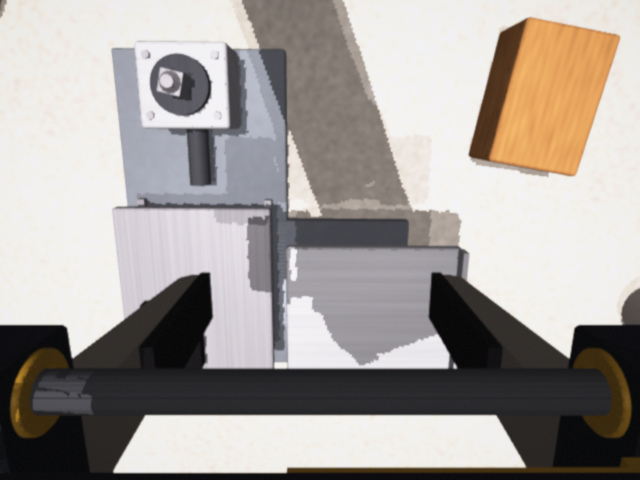

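Run:
```python
import cv2,numpy as np
a=cv2.imread('pics/B0.png');b=cv2.imread('pics/B1.png')
f=lambda im,x0,y0,w,h,s:cv2.resize(im[y0:y0+h,x0:x0+w],(w*s,h*s),interpolation=cv2.INTER_NEAREST)
cv2.imwrite('pics/cs.png',np.hstack([f(a,300,42,80,80,5),f(b,140,42,80,80,5)]))
r1=np.hstack([f(a,250,200,20,20,14),f(a,404,200,20,20,14)]);r2=np.hstack([f(b,106,200,20,20,14),f(b,262,200,20,20,14)])
cv2.imwrite('pics/cp.png',np.vstack([r1,r2]))
r1=np.hstack([f(a,437,238,20,20,14),f(a,610,238,20,20,14)]);r2=np.hstack([f(b,279,238,20,20,14),f(b,450,238,20,20,14)])
cv2.imwrite('pics/cl.png',np.vstack([r1,r2]))
```

```text
(no output)
```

View pics/cs.png

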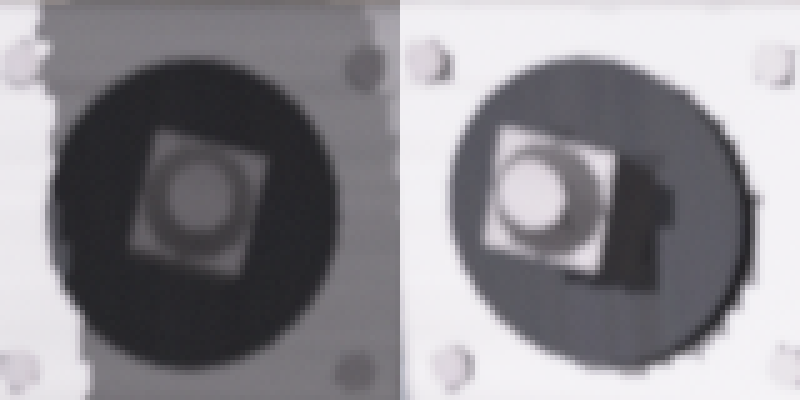

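View pics/cp.png

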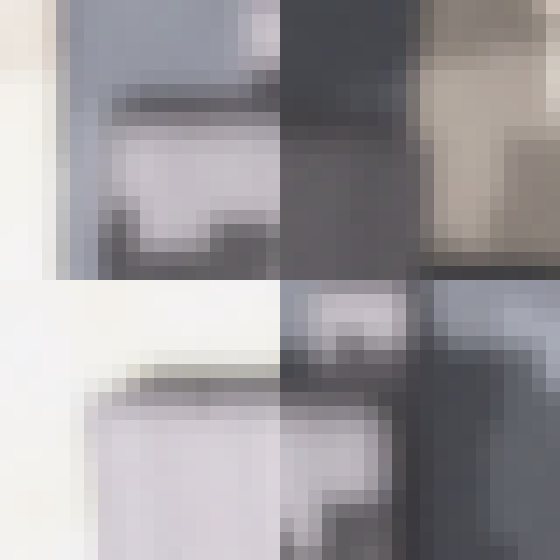

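View pics/cl.png

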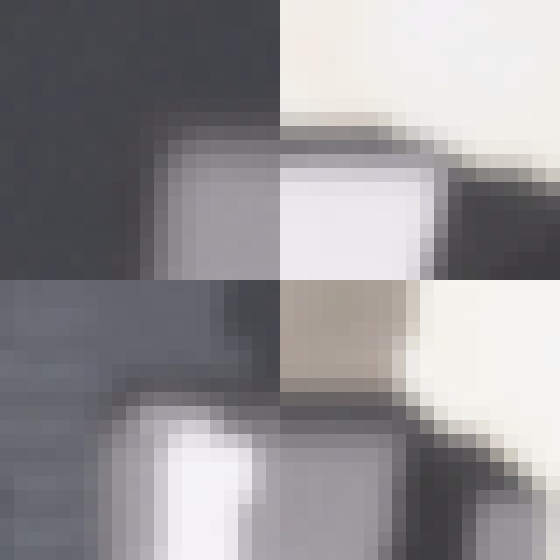

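```bash
cat >> h.py <<'E'
def tri(obs):
    A=np.zeros((3,3));b=np.zeros(3)
    for uv,i in obs:
        C,d=ray(uv,i);M=np.eye(3)-np.outer(d,d);A+=M;b+=M@C
    X=np.linalg.solve(A,b); return X,[np.round(proj(X,i)-np.array(uv),2).tolist() for uv,i in obs]
E
python3 - <<'E'
from h import *
import pickle
a=pickle.load(open('B0.pkl','rb'));b=pickle.load(open('B1.pkl','rb'))
for n,u,v in [('pl L',(256.6,208.7),(112.6,208)),('pl R',(412.9,208.7),(269.3,208)),('led L',(447.9,248.5),(286.2,247.8)),('led R',(621,249),(458.,247.5)),
  ('nose',(300+198/5-.5,42+195/5-.5),(140+130/5-.5,42+192/5-.5)),('sq',(300+199/5-.5,42+201/5-.5),(140+149/5-.5,42+199/5-.5)),('collar',(300+196/5-.5,42+214/5-.5),(140+192/5-.5,42+208/5-.5))]:
    X,e=tri([(u,a),(v,b)]); print(n,np.round(X,1),e)
for i,P,im in ((a,[(155,128),(270,154),(242,277),(128,249)],0),(b,[(98+0,123),(216,152),(201,272),(85,246)],1)):
    x0=300 if im==0 else 140
    W=np.array([atz((x0+p[0]/5-.5,42+p[1]/5-.5),i,90) for p in P]); print(np.round(W.mean(0),1))
    for k in range(4):
        d=W[(k+1)%4]-W[k]; print(round(np.linalg.norm(d),1),round(math.degrees(math.atan2(d[1],d[0]))%90,1))
E
```

```text
pl L [616.8 -86.8  59.5] [[-0.0, -0.11], [0.0, 0.11]]
pl R [601.3  41.5  58.3] [[-0.0, 0.0], [-0.0, -0.0]]
led L [620.2  61.2 104.9] [[0.0, 0.06], [0.0, -0.06]]
led R [604.4 185.5 107.4] [[-0.0, -0.22], [0.0, 0.22]]
nose [513.4 -33.4  97.3] [[-0.0, 0.07], [-0.01, -0.07]]
sq [513.6 -33.   91. ] [[-0.0, 0.16], [-0.02, -0.16]]
collar [513.3 -32.7  73. ] [[0.01, -0.26], [0.03, 0.26]]
[513.6 -33.   90. ]
16.4 85.0
16.8 84.4
16.6 83.8
16.5 83.9
[513.6 -33.2  90. ]
16.6 83.6
16.3 85.0
16.5 84.6
16.6 85.4
```

Run:
```python
from h import *
import pickle
p,rv=lookpose([445,-246,80],300,66); print(p)
robot.movep(p,rv); robot.hold(0.2); o=st()
im,i=snap('wrist','A0.png'); pickle.dump(i,open('A0.pkl','wb'))
for n in ['crank','crank_boss','crank_handle','park']:
    for d in viewer.pinpoint(n,'wrist'): print(n,round(d['confidence'],2),np.round(toworld(d['at'],i),1),np.round(proj(toworld(d['at'],i),i)))
st()
```

```text
[ 440.25957084 -244.10835221  200.4       ]
t 6.72 tcp [ 441.1 -243.1  200.5] F [-0.1 -0.3 -0.3] M [ 0.05 -0.14 -0.04] g 0.999
crank 0.61 [ 432.3 -235.5   24. ] [325. 199.]
crank_boss 0.7 [ 428.8 -233.6   78.7] [326. 207.]
crank_handle 0.82 [ 491.8 -266.8  109.2] [319. 321.]
crank_handle 0.64 [ 370.9 -124.5   87.4] [452.  53.]
t 6.97 tcp [ 440.4 -243.9  200.4] F [ 0.3 -0.2 -0.2] M [ 0.01 -0.17 -0.01] g 0.998
```

View pics/A0.png

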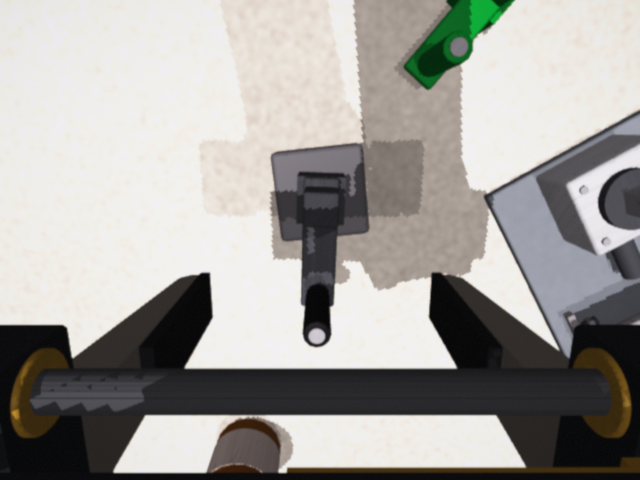

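Run:
```python
import cv2,numpy as np
a=cv2.imread('pics/A0.png')[130:355,255:385]
a=np.clip(a.astype(float)*2,0,255).astype(np.uint8)
a=cv2.resize(a,(650,1125),interpolation=cv2.INTER_CUBIC)
cv2.imwrite('pics/ca1.png',a[150:600]);cv2.imwrite('pics/ca2.png',a[600:])
```

```text
(no output)
```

View pics/ca1.png

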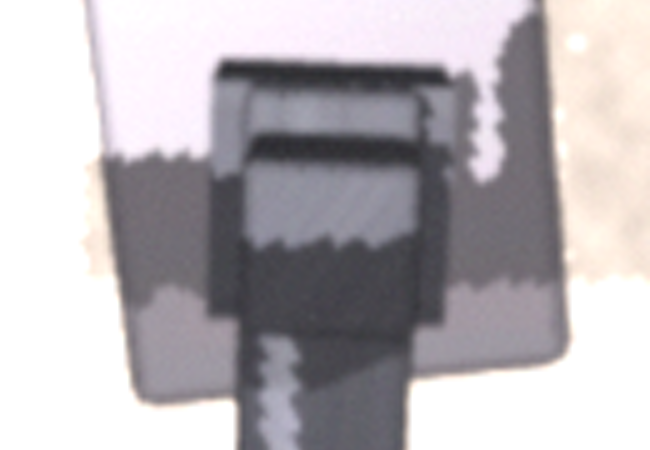

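View pics/ca2.png

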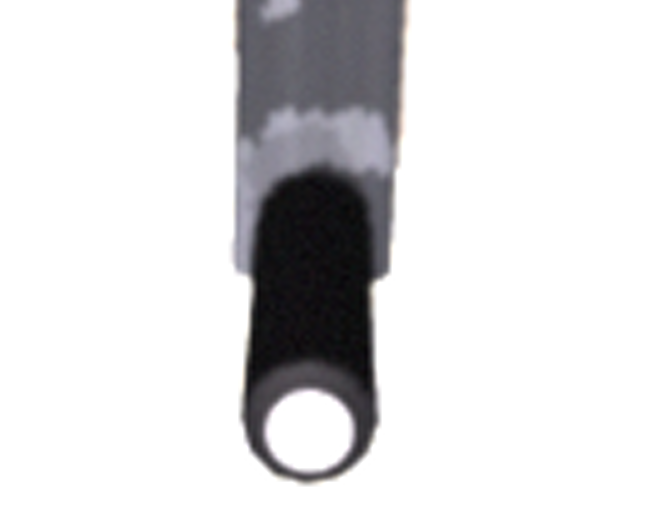

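Run:
```python
from h import *
import pickle
i=pickle.load(open('A0.pkl','rb'))
f=lambda p,z: atz((255+p[0]/5-.5,130+p[1]/5-.5),i,z)
P=[(247,313),(417,315),(411,488),(243,480)]
W=np.array([f(p,90) for p in P]); b=W.mean(0); h=f((310,1028),130)
print(np.round(W,1).tolist(),b,h,np.linalg.norm(h-b-[0,0,40]),math.degrees(math.atan2(h[1]-b[1],h[0]-b[0])))
for k in range(4):
    d=W[(k+1)%4]-W[k]; print(round(np.linalg.norm(d),1),round((math.degrees(math.atan2(d[1],d[0]))+45)%90-45,1))
```

```text
[[412.1, -242.4, 90.0], [421.3, -222.2, 90.0], [442.3, -232.1, 90.0], [432.3, -252.2, 90.0]] [ 426.99837013 -237.2280018    90.        ] [ 490.55061517 -267.87553898  130.        ] 70.55607262609534 -25.74529924687346
22.3 -24.5
23.3 -25.2
22.5 -26.6
22.4 -25.7
```

Run:
```python
from h import *
rv=rot(64.4).as_rotvec()
robot.movep([427,-237.2,112],rv)
robot.servo_line([427,-237.2,62.5],feed=80); st()
grip(0.0,30); o=st()
robot.servo_line([427,-237.2,92],feed=60); robot.hold(.1);st()
robot.servo_line([427,-237.2,175],feed=150);robot.hold(.2); st()
im,i=snap('wrist','G0.png')
```

```text
t 8.19 tcp [ 427.2 -237.    62.5] F [ 0.  -0.   0.2] M [-0.02 -0.15  0.03] g 1.002
t 9.22 tcp [ 427.  -237.2   62.5] F [-0.7 -0.1 -0.8] M [ 0.13 -0.14 -0.05] g 0.258
t 9.97 tcp [ 426.7 -237.2   91.8] F [-0.2  0.6 -3.7] M [ 0.01 -0.1  -0.03] g 0.257
t 10.87 tcp [ 426.4 -236.8  173.9] F [-0.4 -0.1 -3.5] M [ 0.1  -0.09  0.02] g 0.260
```

View pics/G0.png

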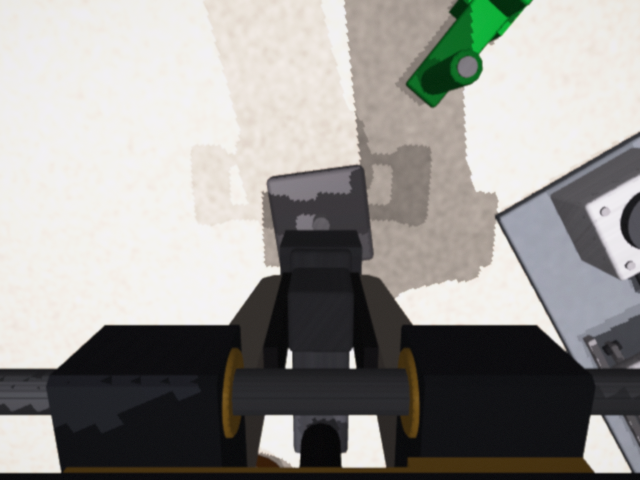

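Run:
```python
from h import *
a=cv2.imread('pics/G0.png')[220:370,250:390]
a=np.clip(a.astype(float)*2,0,255).astype(np.uint8)
cv2.imwrite('pics/cg.png',cv2.resize(a,(700,750),interpolation=cv2.INTER_CUBIC)[:600])
i=viewer.camera_info('wrist');o=robot.observe()
r=rot(64.4)
for dz,s in ((27.5,12),(-2.5,13)):
  for x,y in ((-s,-s),(-s,s),(s,s),(s,-s)):
    print(dz,x,y,np.round((proj(np.array(o['tcp_pos'])+r.apply([-dz,y,x]),i)-[250,220])*5))
```

```text
27.5 -12 -12 [186. 355.]
27.5 -12 12 [525. 355.]
27.5 12 12 [518. 662.]
27.5 12 -12 [191. 662.]
-2.5 -13 -13 [200. 213.]
-2.5 -13 13 [510. 213.]
-2.5 13 13 [504. 498.]
-2.5 13 -13 [205. 498.]
```

View pics/cg.png

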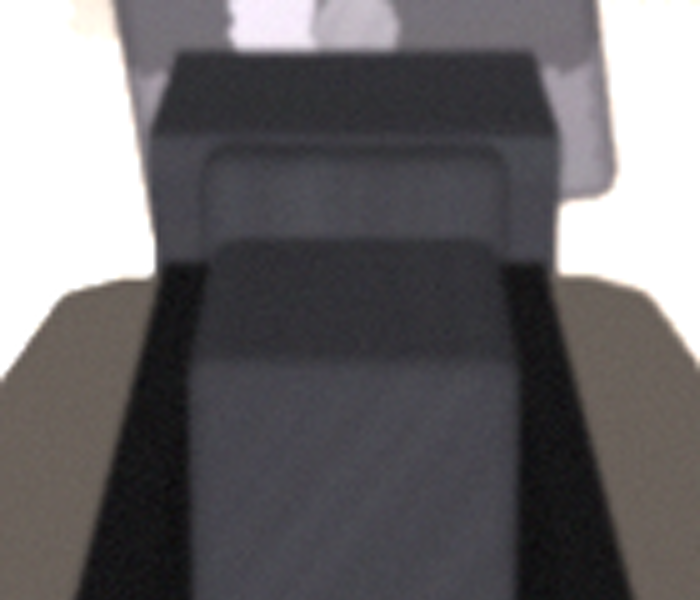

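Run:
```python
from h import *
rv=rot(84.4).as_rotvec()
robot.movep([513.5,-33.2,165],rv); robot.hold(.2); o0=st(); f0=np.array(o0['contact_force'])
print('tooly',Rn.from_rotvec(o0['tcp_rot']).as_matrix()[:,1])
robot.servo_line([513.5,-33.2,141],feed=60); st()
for z in range(138,110,-3):
    robot.servo_line([513.5,-33.2,z],feed=40); o=st()
    df=np.array(o['contact_force'])-f0
    if df[2]>6 or np.hypot(df[0],df[1])>6: print('contact',df); break
```

```text
t 12.01 tcp [513.3 -35.3 164.9] F [-1.2  0.9 -1.9] M [ 0.01 -0.16 -0.02] g 0.260
tooly [ 1.01150942e-01  9.94870651e-01 -9.35132459e-04]
t 12.56 tcp [513.4 -33.  140.7] F [ 0.1 -0.2 -2.9] M [ 0.04 -0.12 -0.04] g 0.260
t 12.81 tcp [513.5 -33.2 138. ] F [-0.7  0.  -3.5] M [ 0.05 -0.09 -0.07] g 0.256
t 13.06 tcp [513.4 -33.2 134.9] F [ 1.   0.4 -2.8] M [ 0.07 -0.18  0.01] g 0.261
t 13.31 tcp [513.3 -33.2 131.8] F [-1.   0.7 -3.5] M [ 0.05 -0.04  0.04] g 0.258
t 13.56 tcp [513.3 -33.2 128.8] F [ 0.3  0.1 -2.4] M [ 0.03 -0.1  -0.04] g 0.259
t 13.81 tcp [513.3 -33.2 125.8] F [-0.3 -0.2 -3. ] M [ 0.04 -0.17  0.03] g 0.257
t 14.06 tcp [513.3 -33.2 122.8] F [-0.7  1.1 -3.2] M [ 0.09 -0.08  0.  ] g 0.256
t 14.31 tcp [513.4 -33.2 119.8] F [-0.   0.3 -3.6] M [ 0.08 -0.13  0.02] g 0.257
t 14.56 tcp [513.3 -33.2 116.8] F [ 0.1  0.1 -4. ] M [ 0.08 -0.09 -0.01] g 0.258
t 14.81 tcp [513.3 -33.2 113.8] F [ 1.1 -0.4 -3.1] M [ 0.07 -0.06 -0.06] g 0.260
t 15.06 tcp [514.1 -33.  112.2] F [-2.6  0.3  8. ] M [ 0.05  0.61 -0.03] g 0.261
contact [-1.43444581 -0.6412496   9.89377097]
```

Run:
```python
from h import *
import pickle
S=np.array([513.5,-33.2])
rv=rot(-83).as_rotvec()
for a in range(0,360,30):
    q=kin.ik([S[0]+70*math.cos(math.radians(a)),S[1]+70*math.sin(math.radians(a)),146],rv); print(a,None if q is None else np.round(q,2))
grip(0.75); st()
robot.servo_line([513.5,-33.2,200],feed=200); 
p,r=lookpose([540,-33,120],320,-83); p[2]=max(p[2],215); print(p)
robot.movep(p,r); robot.hold(.2); st()
im,i=snap('wrist','C0.png'); pickle.dump(i,open('C0.pkl','wb'))
for n in ['crank_boss','crank_handle','crank']:
    for d in viewer.pinpoint(n,'wrist')[:2]: print(n,round(d['confidence'],2),np.round(toworld(d['at'],i),1))
st()
```

```text
0 [ 0.04  0.44 -0.06  1.82  0.03  0.88 -1.48]
30 [-0.01  0.42 -0.07  1.85  0.04  0.87 -1.54]
60 [-0.04  0.39 -0.09  1.91  0.05  0.85 -1.6 ]
90 [-0.04  0.34 -0.12  1.99  0.05  0.82 -1.63]
120 [-0.    0.28 -0.14  2.07  0.06  0.8  -1.63]
150 [ 0.06  0.24 -0.16  2.12  0.05  0.78 -1.58]
180 [ 0.14  0.23 -0.15  2.14  0.05  0.78 -1.5 ]
210 [ 0.19  0.25 -0.13  2.11  0.05  0.78 -1.42]
240 [ 0.21  0.29 -0.1   2.05  0.04  0.8  -1.36]
270 [ 0.2   0.35 -0.08  1.97  0.04  0.83 -1.35]
300 [ 0.16  0.4  -0.06  1.89  0.03  0.85 -1.37]
330 [ 0.1   0.43 -0.05  1.84  0.03  0.87 -1.41]
t 15.85 tcp [513.5 -33.2 111. ] F [-0.8 -0.1 -0.4] M [ 0.04 -0.14 -0.02] g 0.748
[549.90108765 -31.58279734 259.8       ]
t 18.94 tcp [549.9 -31.6 259.7] F [-0.4 -0.3  1.3] M [ 0.05 -0.01  0.02] g 0.747
crank_boss 0.79 [341.  -68.1  54.1]
crank_boss 0.74 [515.8 -26.9 129. ]
crank_handle 0.9 [ 370.1 -125.6   90. ]
crank_handle 0.71 [582.6 -42.8 157. ]
crank 0.94 [518.3 -31.4  72.5]
t 19.14 tcp [549.9 -31.6 259.8] F [-0.2 -0.6 -1.1] M [ 0.01  0.03 -0.03] g 0.748
```

View pics/C0.png

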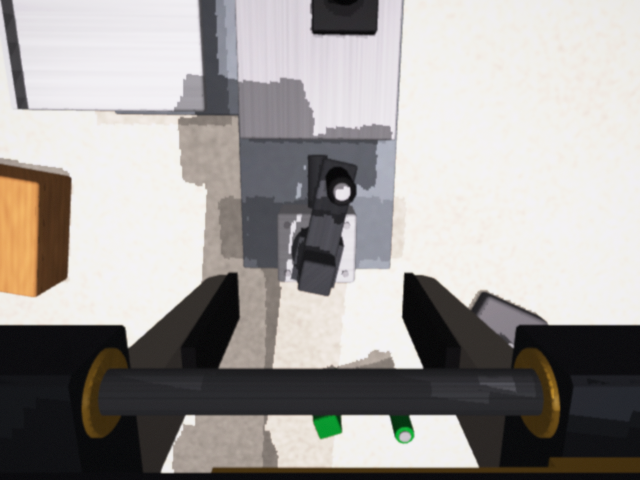

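Run:
```python
from h import *
import pickle
i=pickle.load(open('C0.pkl','rb'))
print(atz((341.7,191.5),i,180))
H=jk(0,0,0)
S=np.array([513.5,-33.2]);a=math.radians(-5.6)
h=S+70*np.array([math.cos(a),math.sin(a)]); print(h, proj([*h,180],i), proj([*h,176],i))
a=cv2.imread('pics/C0.png')[145:305,270:380]
cv2.imwrite('pics/cc.png',cv2.resize(np.clip(a*1.5,0,255).astype(np.uint8),None,fx=3.7,fy=3.7,interpolation=cv2.INTER_CUBIC))
R=rot(84.4)
# boss top corners px at z=140 (seated)
for x,y in ((-12,-12),(-12,12),(12,12),(12,-12)):
    print(np.round((proj(np.array([*S,140])+Rn.from_euler('z',-5.6,degrees=True).apply([x,y,0]),i)-[270,145])*3.7))
```

```text
[583.41969475 -40.65349621 180.        ]
[583.165918   -40.03080298] [340.58310926 191.79950206] [340.26730768 190.81990589]
[215. 566.]
[ 94. 541.]
[120. 425.]
[243. 451.]
```

View pics/cc.png

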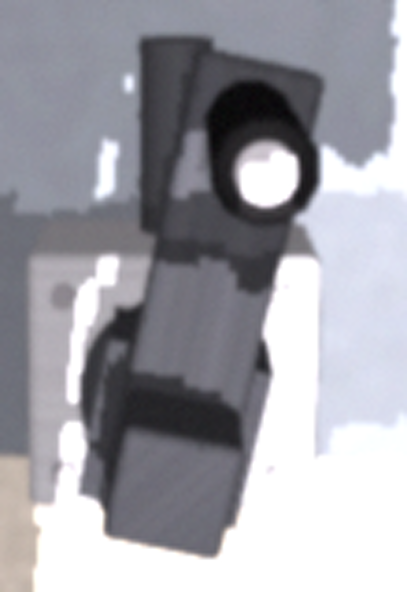

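```bash
cat >> h.py <<'E'
S=np.array([513.5,-33.2])
def hp(adeg,z=146.,r=70.): 
    a=math.radians(adeg); return [S[0]+r*math.cos(a),S[1]+r*math.sin(a),z]
def wind(a0,a1,step=15,feed=110,lim=12):
    n=max(1,int(round(abs(a1-a0)/step))); mx=0
    for k in range(1,n+1):
        a=a0+(a1-a0)*k/n
        robot.servo_line(hp(a),feed=feed); o=robot.observe(); F=np.array(o['contact_force']); f=np.linalg.norm(F); mx=max(mx,f)
        if k%4==0: print('%.0f'%a,'t %.2f'%o['t'],np.round(F,1),'g %.3f'%o['grip_width'])
        if f>lim: print('LIMIT',a,F); return a
    print('max F',mx); return a1
E
python3 - <<'E'
from h import *
rv=rot(-83).as_rotvec()
robot.movep([583.3,-40.4,200],rv)
robot.servo_line([583.3,-40.4,146],feed=120); st()
grip(0.0,12); st()
a=wind(-5.6,-65.6); print(a); st()
E
```

```text
t 20.12 tcp [583.9 -40.2 147.2] F [-0.3  0.3  0.5] M [ 0.02  0.03 -0.05] g 0.749
t 20.95 tcp [583.3 -40.4 146. ] F [-0.  -0.   0.7] M [ 0.06  0.06 -0.07] g 0.195
-66 t 22.22 [-0.1  2.8 -2.5] g 0.190
max F 3.790148491322025
-65.6
t 22.22 tcp [542.  -96.7 145.9] F [-0.1  2.8 -2.5] M [0.71 0.14 0.02] g 0.190
```

Run:
```python
from h import *
a=wind(-65.6,-365.6,step=15,feed=120); print(a); st()
im,i=snap('wrist','W0.png')
```

```text
-126 t 23.42 [ 2.3  2.6 -3.7] g 0.193
-186 t 24.62 [-2.4  0.2  1.7] g 0.195
-246 t 25.82 [-2.6  3.5  2.1] g 0.189
-306 t 27.02 [1.7 4.1 2.1] g 0.193
-366 t 28.22 [ 1.9 -0.3  0.6] g 0.188
max F 6.670115917572017
-365.6
t 28.22 tcp [582.8 -40.7 146. ] F [ 1.9 -0.3  0.6] M [-0.08 -0.71  0.03] g 0.188
```

View pics/W0.png

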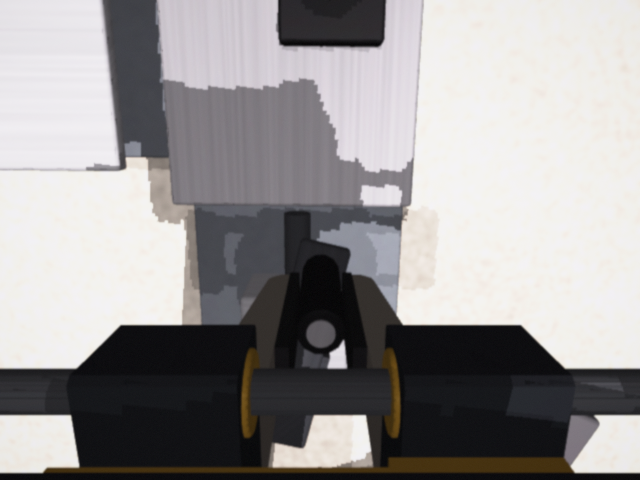

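```bash
cat >> h.py <<'E'
def widthz(u,v,i,L=130.,lo=40,hi=130):
    from scipy.optimize import brentq
    return brentq(lambda z: np.linalg.norm(atz(u,i,z)-atz(v,i,z))-L,lo,hi)
E
python3 - <<'E'
from h import *
i=viewer.camera_info('wrist')
print(widthz((172,204.5),(411,205.5),i))
a=wind(-365.6,-635.6,step=15,feed=120); print(a); st()
im,i=snap('wrist','W1.png')
E
```

```text
84.7006236782095
-426 t 29.47 [ 0.7  0.7 -1.2] g 0.194
-486 t 30.67 [ 2.2  3.1 -4.3] g 0.194
-546 t 31.87 [ 2.2 -1.2 -3.3] g 0.191
-606 t 33.07 [-0.8  2.9  1.6] g 0.193
max F 7.024922514019031
-635.6
t 33.67 tcp [520.6  36.8 146.1] F [0.  4.9 0.6] M [ 1.08  0.03 -0.05] g 0.192
```

View pics/W1.png

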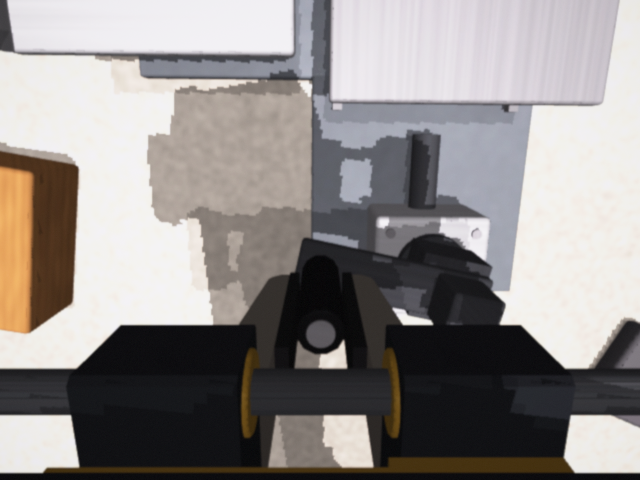

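Run:
```python
from h import *
import pickle
a=wind(-635.6,-680.6,step=15,feed=100); print(a); st()
q=hp(a)
grip(0.6); st()
robot.servo_line([q[0],q[1],215],feed=200)
rvd=-83
for k,yo in enumerate([125,5]):
    p,rv=lookpose(jk(100,yo,104),280,rvd); p[2]=max(p[2],205); print(p)
    robot.movep(p,rv); robot.hold(.35); i1=viewer.camera_info('wrist')
    im,i=snap('wrist',f'D{k}.png'); pickle.dump(i,open(f'D{k}.pkl','wb')); o=st(); print(np.abs(o['joint_velocities']).max())
```

```text
max F 5.236448782179569
-680.6
t 34.72 tcp [568.   10.8 146.2] F [3.7 2.  0.8] M [ 0.7  -0.78 -0.02] g 0.189
t 35.42 tcp [567.6  11.2 146. ] F [ 0.7 -0.5 -0.1] M [ 0.01 -0.01 -0.04] g 0.601
[597.67019013 101.68396844 205.        ]
t 36.77 tcp [597.7 100.8 205.2] F [ 0.8 -0.3  0.8] M [0.03 0.05 0.01] g 0.601
0.0038550681202726847
[611.87866633 -17.47189253 205.        ]
t 37.73 tcp [611.9 -16.6 205.1] F [-0.4 -0.1  0.4] M [-0.01  0.01  0.01] g 0.598
0.0029135435440072526
```

View pics/D0.png

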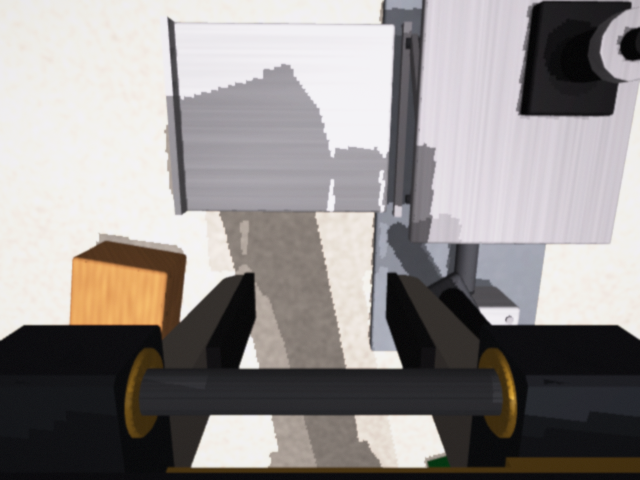

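View pics/D1.png

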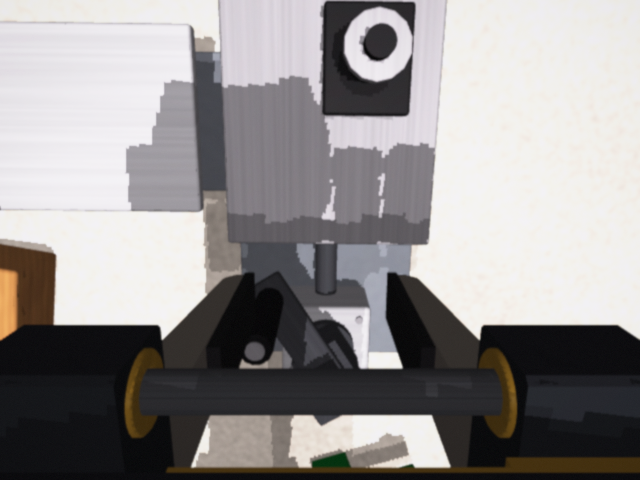

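```bash
cat > ed.py <<'E'
from h import *
import pickle
def edge(g,p,q,w=4,n=60,m=.1):
    p=np.array(p,float);q=np.array(q,float);d=(q-p)/np.linalg.norm(q-p);nn=np.array([-d[1],d[0]])
    s=np.linspace(-w,w,8*w+1);pts=[]
    for t in np.linspace(m,1-m,n):
        c=p+t*(q-p);xy=(c+s[:,None]*nn).astype(np.float32)
        v=cv2.remap(g,xy[:,0].reshape(1,-1),xy[:,1].reshape(1,-1),cv2.INTER_LINEAR).ravel()
        gr=np.gradient(cv2.GaussianBlur(v.reshape(1,-1),(0,0),2).ravel());k=np.argmax(np.abs(gr))
        if abs(gr[k])>1.0: pts.append(c+s[k]*nn)
    pts=np.array(pts,np.float32)
    for _ in range(4):
        vx,vy,x0,y0=cv2.fitLine(pts,cv2.DIST_HUBER,0,.01,.01).ravel()
        r=np.abs((pts[:,0]-x0)*-vy+(pts[:,1]-y0)*vx); pts=pts[r<max(.4,2*np.median(r))]
    return np.array([x0,y0]),np.array([vx,vy]),len(pts)
def cross(a,b):
    t=np.linalg.solve(np.c_[a[1],-b[1]],b[0]-a[0]); return a[0]+t[0]*a[1]
E
python3 - <<'E'
from ed import *
a=cv2.imread('pics/D0.png');b=cv2.imread('pics/D1.png')
f=lambda im,x,y:cv2.resize(im[y-15:y+15,x-20:x+20],None,fx=6.5,fy=6.5,interpolation=cv2.INTER_NEAREST)
cv2.imwrite('pics/k0.png',np.vstack([np.hstack([f(a,390,211),f(a,412,243),f(a,610,243)]),np.hstack([f(b,202,210),f(b,228,241),f(b,430,243)])]))
E
```

```text
(no output)
```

View pics/k0.png

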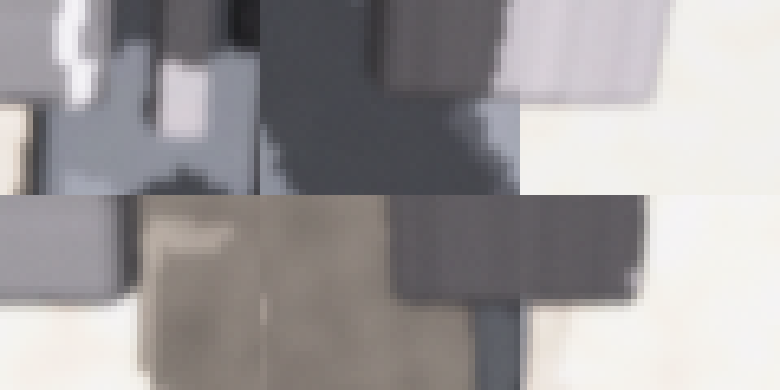

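```bash
cat > meas.py <<'E'
from ed import *
def run(tag0,tag1,E0,E1):
    out={}
    im=[cv2.cvtColor(cv2.imread(f'pics/{t}.png'),cv2.COLOR_BGR2GRAY).astype(np.float32) for t in (tag0,tag1)]
    inf=[pickle.load(open(f'{t}.pkl','rb')) for t in (tag0,tag1)]
    c=[]
    for g,E in zip(im,(E0,E1)):
        L={k:edge(g,*v) for k,v in E.items()}
        d={'L':cross(L['ln'],L['lr']),'P':cross(L['pn'],L['pl']),'Q':cross(L['pn'],L['pr'])}
        print({k:(np.round(v,1).tolist()) for k,v in d.items()},[v[2] for v in L.values()]); c.append(d)
    for k in 'LPQ':
        X,e=tri([(c[0][k],inf[0]),(c[1][k],inf[1])]); print(k,np.round(X,1),e); out[k]=X
    print('width z',[round(widthz(c[j]['P'],c[j]['Q'],inf[j]),1) for j in (0,1)])
    print('dz ledge-platform L-P %.2f L-Q %.2f'%(out['L'][2]-out['P'][2],out['L'][2]-out['Q'][2]), 'PQ',np.linalg.norm(out['P']-out['Q']))
E
python3 - <<'E'
from meas import *
E0=dict(ln=((190,211.5),(384,211.5)),lr=((386,205),(393,30)),pn=((414,242.5),(608,242.8)),pl=((411,238),(422,5)),pr=((611,238),(632,90)))
E1=dict(ln=((5,209.5),(198,210.5)),lr=((199.6,205),(192.5,30)),pn=((230,241.8),(425,243.5)),pl=((227.3,236),(220,5)),pr=((428.3,238),(445,5)))
run('D0','D1',E0,E1)
E
```

```text
{'L': [385.79998779296875, 212.60000610351562], 'P': [410.29998779296875, 240.8000030517578], 'Q': [610.2000122070312, 244.1999969482422]} [28, 53, 34, 55, 47]
{'L': [200.1999969482422, 211.5], 'P': [227.8000030517578, 240.8000030517578], 'Q': [427.70001220703125, 245.5]} [59, 60, 34, 37, 53]
L [619.   60.6 106.9] [[0.0, -0.31], [0.0, 0.31]]
P [602.2  42.  106.6] [[0.0, 0.2], [0.0, -0.2]]
Q [615.6 -86.1 107.7] [[0.01, 0.44], [-0.0, -0.44]]
width z [105.6, 104.7]
dz ledge-platform L-P 0.23 L-Q -0.87 PQ 128.7739990734973
```

Run:
```python
from ed import *
a=cv2.imread('pics/D0.png');b=cv2.imread('pics/D1.png')
f=lambda im,x0,x1,y0,y1,sx,sy:cv2.resize(np.clip(im[y0:y1,x0:x1]*1.0,0,255).astype(np.uint8),None,fx=sx,fy=sy,interpolation=cv2.INTER_NEAREST)
cv2.imwrite('pics/k1.png',np.vstack([f(a,400,630,228,258,3.3,9),f(b,215,445,228,258,3.3,9)]))
def prof(im,x,y0,y1): return im[y0:y1,x-2:x+3].mean((1,2)).astype(int)
for x in (430,470,510,550,600): print('D0',x,prof(a,x,236,250))
for x in (235,270,310,350,390,420): print('D1',x,prof(b,x,236,250))
```

```text
D0 430 [186 186 188 193 195 184 164 159 168 171 170 170 170 169]
D0 470 [225 225 225 225 224 214 191 149 106  91  90  90  90  89]
D0 510 [223 224 223 223 222 217 198 170 159 167 171 170 170 169]
D0 550 [211 211 211 211 212 208 196 188 214 235 239 239 239 239]
D0 600 [206 206 206 206 206 205 199 196 219 237 240 240 240 240]
D1 235 [ 93  92  93  93  91  87  94 111 122 126 126 127 129 129]
D1 270 [94 94 94 93 93 88 81 74 73 73 73 73 73 73]
D1 310 [ 97  98  97  97  97  94  93 105 129 143 146 147 148 149]
D1 350 [ 94  93  93  93  93  93  89  94 122 145 151 151 151 151]
D1 390 [ 94  94  94  94  94  98 117 141 147 145 150 151 151 151]
D1 420 [ 93  93  93  93  93  93  91  98 146 210 236 240 241 241]
```

View pics/k1.png

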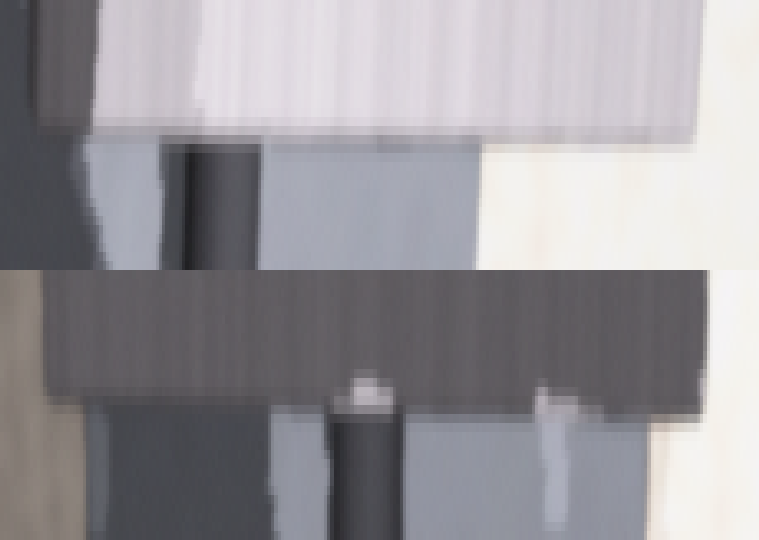

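Run:
```python
from h import *
import pickle
for k,yo in enumerate([-60,200]):
    p,rv=lookpose(jk(105,yo,104),280,-83); p[2]=205
    robot.movep(p,rv); robot.hold(.6)
    im,i=snap('wrist',f'E{k}.png'); pickle.dump(i,open(f'E{k}.pkl','wb')); o=st(); print(np.round(p,1),np.abs(o['joint_velocities']).max())
a=cv2.imread('pics/E0.png')[0:280];b=cv2.imread('pics/E1.png')[0:280]
cv2.imwrite('pics/E01.png',np.vstack([a,b]))
```

```text
t 38.74 tcp [624.5 -81.3 205. ] F [ 0.1 -0.3  0.4] M [ 0.03  0.   -0.01] g 0.598
[624.5 -81.4 205. ] 0.003315032127248412
t 40.41 tcp [593.8 176.8 205. ] F [-0.2 -0.3 -0.8] M [ 0.09 -0.07 -0.01] g 0.602
[593.8 176.7 205. ] 0.0016781999619939181
```

View pics/E01.png

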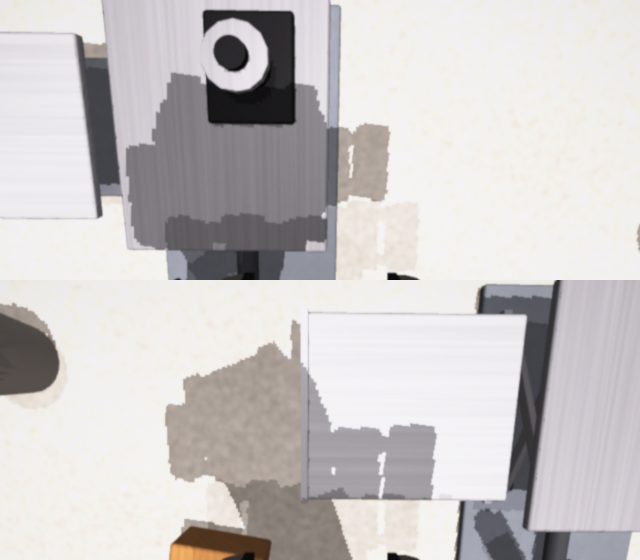

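Run:
```python
from ed import *
def prof(t,p,q,w=7):
    g=cv2.cvtColor(cv2.imread(f'pics/{t}.png'),cv2.COLOR_BGR2GRAY).astype(np.float32)
    p=np.array(p,float);q=np.array(q,float)
    out=[]
    for f in (0.1,.4,.7,.9):
        c=p+f*(q-p); xs=np.arange(round(c[0])-w,round(c[0])+w+1)
        acc=[]
        for dy in range(-4,5):
            y=c[1]+dy; cx=p[0]+(y-p[1])/(q[1]-p[1])*(q[0]-p[0]); x=(xs-round(c[0])+cx).astype(np.float32)
            acc.append(cv2.remap(g,x.reshape(1,-1),np.full((1,len(x)),y,np.float32),cv2.INTER_LINEAR).ravel())
        print(t,'row %.0f x0 %.1f'%(c[1],c[0]),np.mean(acc,0).astype(int))
print('E0 ledge');prof('E0',(82,35),(97.5,217))
print('E0 plat');prof('E0',(103,5),(127,248))
print('E1 ledge');prof('E1',(526,35),(504.5,219))
print('E1 plat');prof('E1',(555,2),(527,248))
def z(t,x0,x1,y0,y1,fx,fy):
    return cv2.resize(cv2.imread(f'pics/{t}.png')[y0:y1,x0:x1],None,fx=fx,fy=fy,interpolation=cv2.INTER_NEAREST)
cv2.imwrite('pics/k2.png',np.hstack([z('E0',75,140,160,260,6,6),z('E1',495,560,160,260,6,6)]))
```

```text
E0 ledge
E0 row 53 x0 83.5 [164 130  99  83  77  74  75  95 128 146 151 153 155 156 156]
E0 row 108 x0 88.2 [225 207 176 135 101  86  80  75  70  66  67  67  67  67  68]
E0 row 162 x0 92.8 [235 233 228 212 178 132  97  85  80  76  71  68  67  67  67]
E0 row 199 x0 96.0 [235 234 232 227 216 191 146 104  87  81  82 109 165 205 213]
E0 plat
E0 row 29 x0 105.4 [238 238 238 238 235 221 193 185 191 193 195 198 201 201 200]
E0 row 102 x0 112.6 [ 67  68  68  68  72  93 135 175 195 199 198 200 202 204 204]
E0 row 175 x0 119.8 [ 67  67  67  67  70  83 123 170 195 200 199 197 191 173 158]
E0 row 224 x0 124.6 [238 238 239 240 239 237 223 197 194 200 200 197 190 170 150]
E1 ledge
E1 row 53 x0 523.9 [233 233 232 232 232 231 221 187 127  80  67  67  67  67  67]
E1 row 109 x0 517.4 [240 239 239 239 239 238 232 203 130  69  52  52  54  61  71]
E1 row 164 x0 510.9 [241 241 241 240 240 239 234 209 144  86  68  63  58  54  52]
E1 row 201 x0 506.6 [240 240 239 240 239 238 233 207 143  91  79  77  73  69  68]
E1 plat
E1 row 27 x0 552.2 [ 89  89  88  87  80  65  53  49  49  53  67  97 130 155 174]
E1 row 100 x0 543.8 [ 66  65  64  62  56  51  50  52  58  80 115 149 173 190 198]
E1 row 174 x0 535.4 [ 57  53  51  51  50  51  55  65  93 130 161 183 198 204 203]
E1 row 223 x0 529.8 [140 127  95  62  52  54  64  90 128 159 182 199 205 205 203]
```

View pics/k2.png

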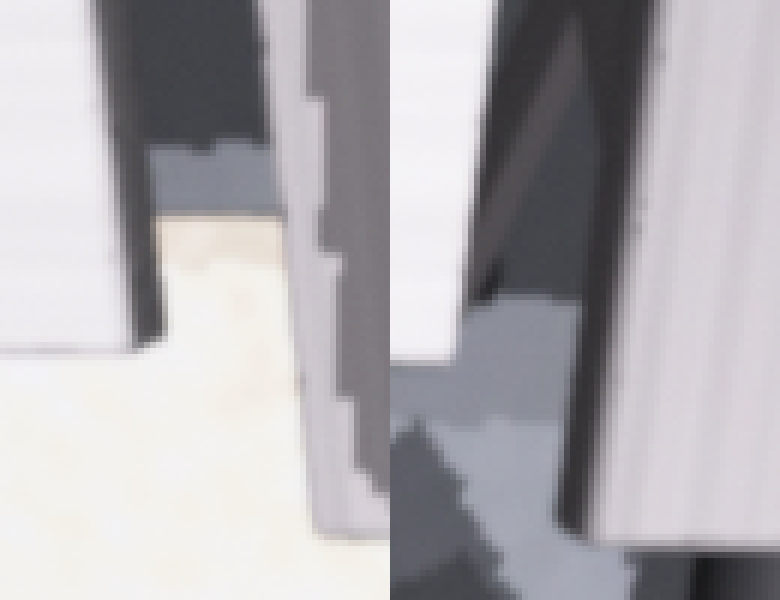

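Run:
```python
from ed import *
I=[pickle.load(open(f'E{k}.pkl','rb')) for k in (0,1)]
D={'led':[[(76.9,53),(83.8,108),(90.4,162),(94.9,199)],[(524.5,53),(518.2,109),(511.8,164),(507.4,201)]],
'pl':[[(104,29),(111.55,102),(119.0,175),(123.9,224)],[(557.05,27),(547.1,100),(537.3,174),(530.7,223)]]}
res={}
for k,(A,B) in D.items():
    pl=[]
    for pts,i in ((A,I[0]),(B,I[1])):
        pts=np.array(pts); c=np.polyfit(pts[:,1],pts[:,0],1); print(k,'resid',np.round(np.polyval(c,pts[:,1])-pts[:,0],2))
        p,q=[(np.polyval(c,r),r) for r in (40,220)]
        C,d1=ray(p,i);_,d2=ray(q,i);n=np.cross(d1,d2);n/=np.linalg.norm(n);pl.append((n,n@C))
    # height where line crosses given x
    for x in (625,650,675,700):
        M=np.array([pl[0][0],pl[1][0],[1,0,0]]);X=np.linalg.solve(M,[pl[0][1],pl[1][1],x]); print(k,np.round(X,2)); res[k,x]=X
for x in (625,650,675,700): print(x,'dz',round(res['led',x][2]-res['pl',x][2],2),'gap',res['led',x][1]-res['pl',x][1])
```

```text
led resid [ 0.05 -0.07 -0.02  0.04]
led resid [ 0.07 -0.1  -0.05  0.07]
led [625.    61.09 106.49]
led [650.    64.01 106.58]
led [675.    66.92 106.66]
led [700.    69.84 106.75]
pl resid [ 0.04 -0.05 -0.05  0.06]
pl resid [-0.05  0.1  -0.03 -0.01]
pl [625.    44.45 106.37]
pl [650.    47.24 106.4 ]
pl [675.    50.04 106.43]
pl [700.    52.84 106.46]
625 dz 0.12 gap 16.643624733549693
650 dz 0.18 gap 16.761485869314498
675 dz 0.24 gap 16.87934700507931
700 dz 0.29 gap 16.997208140844137
```

Run:
```python
from h import *
import pickle
p,rv=lookpose([535,-25,110],300,-83); p[2]=max(p[2],230); robot.movep(p,rv); robot.hold(.4); st()
im,i=snap('wrist','F0.png'); pickle.dump(i,open('F0.pkl','wb'))
for n in ['crank','crank_boss','crank_handle']:
    for d in viewer.pinpoint(n,'wrist'): print(n,round(d['confidence'],2),np.round(toworld(d['at'],i),1))
im,i=snap('side','Fs.png')
for n in ['platform_top','ledge_top','park','crank_handle']:
    for d in viewer.pinpoint(n,'side')[:2]: print(n,round(d['confidence'],2),np.round(toworld(d['at'],i),1))
cv2.imwrite('pics/Fsc.png',cv2.resize(im[130:310,200:430,::-1],None,fx=3.3,fy=3.3,interpolation=cv2.INTER_CUBIC))
i=pickle.load(open('F0.pkl','rb'))
for zz in (0,20):
  print(zz,[np.round(proj(np.array([*S,140+zz])+Rn.from_euler('z',39.4,degrees=True).apply([x,y,0]),i)).tolist() for x,y in ((-12,-12),(-12,12),(12,12),(12,-12))], np.round(proj(hp(39.4,180+zz),i)))
```

```text
t 41.66 tcp [540.2 -23.4 230.2] F [0.4 0.8 0.5] M [0.04 0.   0.  ] g 0.600
crank 0.55 [518.1 -31.4  73.7]
crank_boss 0.89 [515.1 -31.9 126.6]
crank_boss 0.77 [340.9 -65.9  53.5]
crank_handle 0.61 [567.8   6.4 156.3]
crank_handle 0.18 [517.7 -33.4  76.9]
platform_top 0.72 [683.9 -15.  104.8]
ledge_top 0.65 [665.  131.  105.7]
park 0.83 [ 426.5 -235.2    2.3]
crank_handle 0.79 [ 372.6 -126.9   93.1]
crank_handle 0.6 [569.2  14.3 160.8]
0 [[355.0, 288.0], [323.0, 306.0], [303.0, 277.0], [335.0, 257.0]] [259. 201.]
20 [[358.0, 300.0], [324.0, 319.0], [302.0, 288.0], [337.0, 267.0]] [254. 208.]
```

View pics/F0.png

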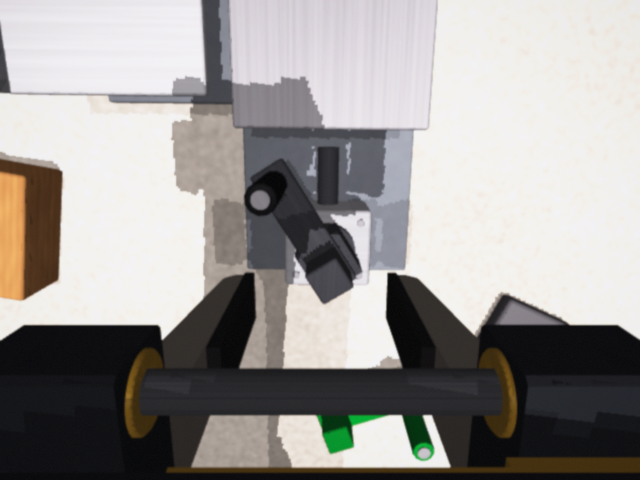

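View pics/Fsc.png

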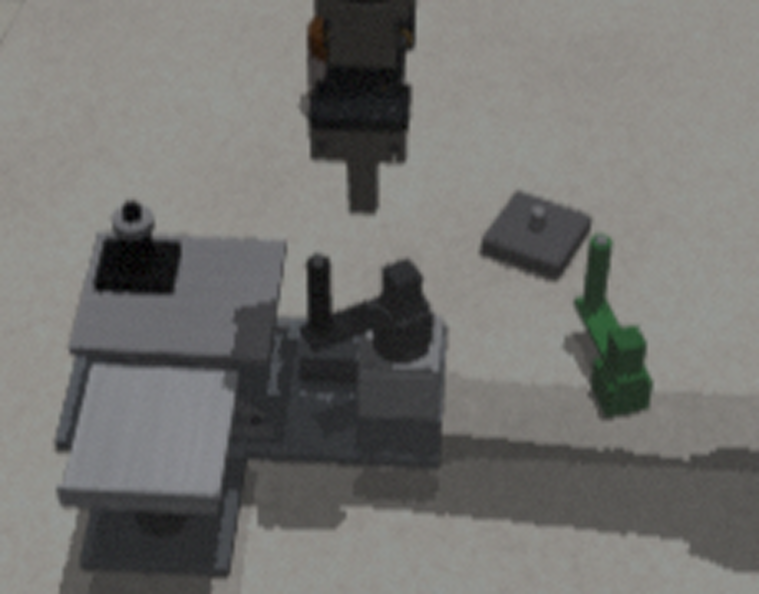

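F0 shows the boss top at about (303–355, 256–303), which matches the prediction for a fully seated crank, and the handle at (260,199). The side view shows the platform and ledge level and the parking block and bystanders where they were. I'll retreat a little and hand in.

Run:
```python
from h import *
o=robot.observe(); p=o['tcp_pos']
robot.servo_line([p[0],p[1],270],feed=120); robot.hold(.3); st(); robot.job_done()
```

```text
t 42.89 tcp [539.7 -24.3 269.4] F [-0.5  0.1 -0.8] M [0.06 0.04 0.04] g 0.598
the job is handed in; nothing more can be done
```

The job is handed in at 42.9 s of the 72 s allowed, with the crank seated on the drive shaft and the platform level with the ledge as far as I can measure.

**What I did:** I took the dark crank off the parking post by its boss. I turned it to match the shaft square, whose angle I read from the wrist picture. It slid down the full 20 mm and met the collar with about 11 N. I then wound it clockwise through 675° by the handle, with forces no higher than 7 N at the samples taken after each step. I let go and retreated.

**Last checks:**
- **Level:** the wide-baseline stereo pair puts the platform 0.1–0.3 mm below the ledge. The narrower pair was less consistent, from 0.2 mm below to 0.9 mm above. The side-camera network put it 0.9 mm below, but that is only good to about 4 mm.
- **Rotation count:** the 675° wound accounts for about 45 mm of rise, less a little play. The first rough measurement gave a gap of 45–47 mm. By that count alone the platform could be up to about 2 mm low, but I trusted the stereo measurement.
- **Crank:** in the last wrist picture the boss and handle lie where a fully seated crank would put them.
- **Surroundings:** the parking block is where it was, and the bystanders showed no sign of having moved in the views I had. I didn't measure the bystanders' positions again.

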